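# Swap cells in a press-to-read cell reader and hold the sample down

### The job

Take the clear blank vial out of the cell reader's well and stand it upright in the white tray. Then take the vial of pink sample from the blue tray, put it in the well and push it down against the sprung plunger until its base sits firmly on the hard stop, without forcing it. Finish while still holding the pink vial down on the stop; do not knock any vial over, and leave the yellow vial standing in the blue tray.

Things in the scene. Friction and masses are not known exactly. Their poses are not given: they have to be found in the camera images.
- reader: Fixed white cell reader on a black base, 132 x 112 mm, top face 44 mm above the worktop, with a sloped grey display panel (up to 62 mm high) along its +x edge. Origin: centre of its underside on the worktop; z up. A round well with a blue funnel-shaped collar lies 25 mm towards -x from the centre.
- well_mouth (a point): Centre of the well's mouth, top of the blue collar, 50 mm above the worktop. The collar (45 mm outside) narrows from 36 to 32 mm; bore 32 mm. 10 mm below this point: the released plunger's top; 20 mm below: the hard stop, where a seated vial stands 38 mm out (half-way point 9 mm above the mouth). To press, grip a vial by its cap, over 22 mm above its underside, to clear the collar.
- plunger (a joint): Travel of the sprung brass plunger (13 mm across) in the well, m: 0 released (up), 0.010 when the vial's base meets the hard stop. It pushes up with 3 N at 0, rising evenly to 8 N at 0.010, and comes back up when let go.
- stop_ring: Hard stop: fixed dark steel ring round the plunger at the bottom of the well, 32 mm outside, 15 mm inside diameter; its top face is 30 mm above the worktop. Origin: centre of the ring's underside, 18 mm above the worktop. A steady push of 12 to 20 N on the vial (8 N for the spring, the rest on the ring) seats it firmly; over 40 N on the ring is forcing it.
- white_tray: Fixed open white tray, 100 mm along its x, 130 mm along its y, walls 22 mm high and 4 mm thick, floor 4 mm thick; empty at the start. Origin: centre of its underside on the worktop.
- blue_tray: Fixed open blue tray of the same size as the white one; the pink and the yellow vial stand in it, 60 mm or more apart along its y axis, in either order. Origin: centre of its underside on the worktop.
- blank_vial_mid (a point): The blank: glass vial with a ribbed black screw cap, 58 mm tall: body 24 mm across and 44 mm high, cap 26 mm across and 14 mm high above it; 30 g, standing upright. The point is on its axis, half-way up (29 mm above its underside), z up. Colourless contents. At the start it stands in the reader's well on the released plunger.
- pink_vial_mid (a point): The sample: glass vial with a ribbed black screw cap, 58 mm tall: body 24 mm across and 44 mm high, cap 26 mm across and 14 mm high above it; 30 g, standing upright. The point is on its axis, half-way up (29 mm above its underside), z up. Pink contents. At the start it stands in the blue tray.
- yellow_vial_mid (a point): Another sample, to be left in place: glass vial with a ribbed black screw cap, 58 mm tall: body 24 mm across and 44 mm high, cap 26 mm across and 14 mm high above it; 30 g, standing upright. The point is on its axis, half-way up (29 mm above its underside), z up. Pale yellowish contents. It stands in the blue tray.
- blank_vial: The blank vial itself (same vial as point blank_vial_mid); origin at the centre of its underside.
- pink_vial: The pink vial itself; origin at the centre of its underside.
- yellow_vial: The yellow vial itself; origin at the centre of its underside.
Things that resemble listed ones, but are neither listed nor needed, are in the scene too. There is more than one size of the blue_tray; the job needs the larger. Several things have the shape of the white_tray; the one meant has the colours described above.

How it is judged:
By the outcome, as a careful person would: the job done as asked, in the order asked, and still so for the second after the job is handed in, while the arm keeps its last pose, push and grip.
It also fails if it takes over 58 s, if anything falls off the work surface, if the arm or the gripper's body presses on something with over 40 N, if the wrist force passes 120 N, or if a joint passes its speed limit or range.

### The arm

A 7-joint arm with a two-finger parallel gripper is mounted at the origin on a cart in front of the work surface, level with it; the furniture and walls round the work are solid. World frame = base frame: x ahead of the robot, y to its left, z up, the work surface at z = 0. Lengths are in m, angles in degrees, forces in N, time in s.
With the tool pointing down it reaches from about 0.425 to 0.875 m from the base axis. Payload 8.4 kg.
Tool frame: the origin (TCP) lies between the finger pads; the fingertips stand 14 mm ahead of it and the grasp point (between the pads) lies 5 mm behind it; z points along the fingers, y is the line along which they close (so a half turn about z gives the same grasp; the last joint's range is limited). The gripper opens to 87 mm and grips with 3 to 60 N. Pads are 19 mm wide; open, the fingers measure 117 mm over their backs; the gripper's body (75 mm by 190 mm) begins 51 mm behind the grasp point.
Start: joints at [57.399, 19.091, 2.286, 83.961, -0.768, 76.965, -3.352], TCP at [0.294, -0.58, 0.237] pointing down, gripper open.
Joint ranges: [-147.57, 147.57], [-21.85, 119.76], [-74.77, 79.35], [14.55, 137.4], [-85.83, 265.84], [4.83, 119.75], [-152.11, 152.11]. Speed limits (degrees/s): [127.2, 127.2, 159.86, 159.86, 180, 180, 180].

### API

Orientations are given as [roll, pitch, yaw] about the fixed x, y, z axes, in that order (R = Rz(yaw) Ry(pitch) Rx(roll)).
In Python, from station import sensors, imaging, workorder gives the robot as it stands. The module is installed in compiled form; this text tells all that it offers.
- The arm moves only by the tool arm_command, never from a script. Its argument "moves" is a list of rows, each an object with "slide": the shift along the world's x, y, z in cm, a list of three; "rot": the turn, a rotation vector about the world's x, y, z in rad, a list of three. In form: [{"slide": [dx, dy, dz], "rot": [ax, ay, az]}, ...]. A call has 1 to 5 rows; each row shifts and turns the commanded pose from where the row before left it; what a row does not reach is not made up. A row lasts 1/10 s, in which the tool goes at most 50 mm and 8.59 degrees, less where a joint would pass 70% of its speed; a pose out of reach is approached as far as the arm can. A call is refused whole if a number of a shift passes 5 or a number of a turn 0.15, either way. A call with a gripper value outside its range is refused whole. "claw" is the closure, from -1 (fully open) to 1 (shut), so that 0 is half open, set as the call begins (left out, the last holds). The fingers move at their own pace and stop on an object; "force" is the grip in N (left out, the last holds). Time passes only in rows, so rows that do not move let the fingers close. It gives the time, the measured TCP pose, the force, the opening and the grip force at its end, in the units of the state.
- sensors.get_state(): the state, without advancing time (a new reading comes with each control period).
- imaging.capture(name): name is "side" or "top" or "wrist"; returns a dict with "pixels" (384x512x3 uint8, red, green, blue), "mtx" (3x3 intrinsics, pixels), "xyz" and "orientation" of the camera in the world. Camera axes: x right, y down, z forward; pixel columns grow to the right and rows downward; lengths in m; the calibration is good to about 2 mm. A picture is of the moment at which its call begins. There is no depth.
- workorder.sign_off(): hands the job in; it is judged then, once.
The state is a dict: "clock": time; "joint_positions": joint angles; "dq": joint speeds; "tau": joint torques, N m; "tcp_pos": TCP position; "ee_rot": TCP orientation; "wrist_force": force on the tool from outside, world axes, zero at the start; "ft_torque": the same for the moment, N m; "gripper_width": opening from 0.0 (shut) to 1.0 (fully open); "grasp_force": force on a finger pad.
Only numpy, scipy, OpenCV 4.12 (cv2) and the standard library are available. Lean on these libraries where they do the work, as an engineer would, in place of code of your own. Each camera call takes 0.05 s, during which the arm holds its last target. There are 200 camera calls.

## Working session

There is one attempt and no reset: what is moved stays moved. The work goes in short steps, Python scripts to look and compute and a tool call to move; the robot and the scene stay as the last step left them, time stands still between calls to the robot, and variables do not carry over. Pictures are saved under pics/ and viewed, at most 10 in all, crops included, and the job is handed in when it is done.

Besides the shell and the picture viewer there is one more tool, called after "Call:" in YAML: its name, and indented under it one key for each argument. arm_command: Moves the arm, as the interface text tells. Its arguments: {"type":"object","properties":{"moves":{"type":"array","items":{"type":"object","properties":{"slide":{"type":"array","items":{"type":"number"}},"rot":{"type":"array","items":{"type":"number"}}}}},"claw":{"type":"number"},"force":{"type":"number"}},"required":["moves"]}

```bash
mkdir -p pics; cat > h.py <<'E'
import numpy as np, cv2
from station import sensors, imaging, workorder
from scipy.spatial.transform import Rotation as R
def cap(n):
    c=imaging.capture(n); return c
def save(img,f): cv2.imwrite('pics/'+f,cv2.cvtColor(np.ascontiguousarray(img),cv2.COLOR_RGB2BGR))
def rot(c):
    o=np.array(c['orientation'],float)
    return o if o.shape==(3,3) else R.from_euler('xyz',o,degrees=True).as_matrix()
def ray(c,u,v):
    d=rot(c)@np.linalg.inv(c['mtx'])@np.array([u,v,1.0]); return np.array(c['xyz'],float),d
def onz(c,u,v,z):
    o,d=ray(c,u,v); return o+d*(z-o[2])/d[2]
def proj(c,p):
    q=np.array(c['mtx'])@rot(c).T@(np.array(p)-c['xyz']); return q[:2]/q[2]
E
python3 - <<'E'
from h import *
import pickle
t=cap('top'); s=cap('side'); pickle.dump((t,s),open('ts.pkl','wb'))
for c in(t,s): print(c['xyz'],c['orientation'],c['mtx'])
save(cv2.resize(t['pixels'],(800,600),interpolation=cv2.INTER_CUBIC),'top0.png'); save(s['pixels'],'side0.png')
print(sensors.get_state())
E
```

```text
[ 0.1562183  -0.0550314   1.76973447] [-169.41303325    0.31957505  -88.82326859] [[400.0978636    0.         258.68619066]
 [  0.         400.0978636  186.99744343]
 [  0.           0.           1.        ]]
[ 0.44329607 -1.14142246  1.040871  ] [-132.03764226    0.55793549   -2.18812409] [[382.4364388    0.         251.13340362]
 [  0.         382.4364388  194.68983279]
 [  0.           0.           1.        ]]
{'clock': 0.1, 'joint_positions': array([57.39923975, 19.12644343,  2.28543194, 84.00375236, -0.76768235,
       76.96548591, -3.35058368]), 'dq': array([-0.04773893, -0.00598245,  0.05641575, -0.13252083,  0.03617233,
        0.10866484, -0.09357839]), 'tau': array([ 4.67910184e-03, -6.57809186e+01,  1.34027191e+00, -4.04710007e+01,
       -5.97191951e-02,  4.09417413e-02,  7.89489673e-05]), 'tcp_pos': array([ 0.29405067, -0.57925183,  0.23578183]), 'ee_rot': array([-1.79919763e+02,  5.69523091e-03,  2.69165847e+01]), 'wrist_force': array([ 0.00781952, -0.00119691,  0.19939501]), 'ft_torque': array([0.06371082, 0.04497651, 0.0765865 ]), 'grasp_force': 0.0, 'gripper_width': 0.9997196565698909}
```

View pics/top0.png

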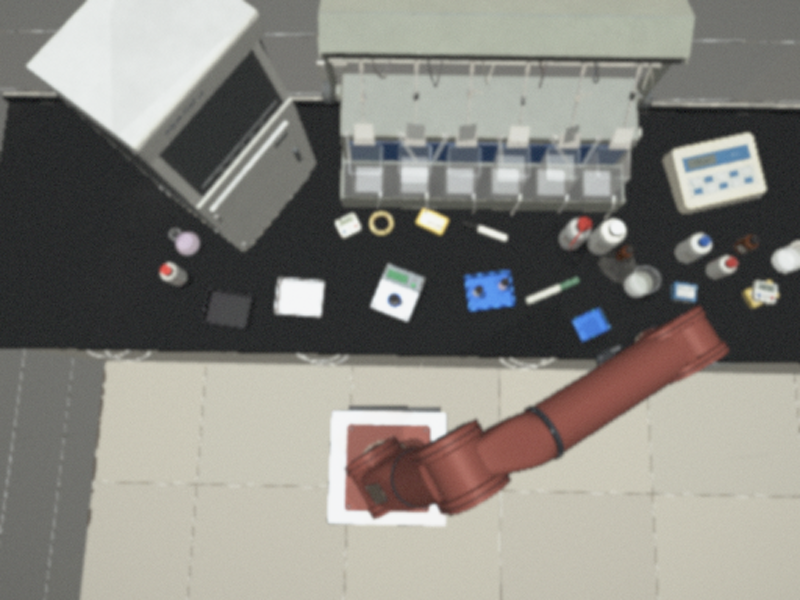

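View pics/side0.png

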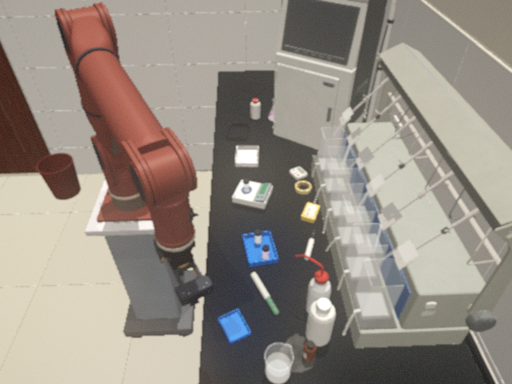

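Top picture (800x600): reader at (398,292) with the blank in its collar at (395,299). The white tray is at (300,297); its look-alike is the black tray at (229,309). The large blue tray with two vials is at (490,290); its look-alike is the small empty blue tray at (591,324). The side view agrees: reader (252,194), white tray (247,156), blue tray (261,248).

```bash
python3 - <<'E'
from h import *
import pickle
t,s=pickle.load(open('ts.pkl','rb'))
im=t['pixels']; hsv=cv2.cvtColor(im,cv2.COLOR_RGB2HSV)
def blobs(m,z,name):
    m=m.astype(np.uint8); m[:160]=0; m[228:]=0
    cs,_=cv2.findContours(m,cv2.RETR_EXTERNAL,cv2.CHAIN_APPROX_NONE)
    for c in cs:
        if cv2.contourArea(c)<150: continue
        b=cv2.boxPoints(cv2.minAreaRect(c)); P=np.array([onz(t,u,v,z)[:2] for u,v in b])
        e=[np.linalg.norm(P[1]-P[0]),np.linalg.norm(P[2]-P[1])]
        d=[np.degrees(np.arctan2(*(P[i+1]-P[i])[::-1]))%180 for i in(0,1)]
        print(name,b.mean(0).round(),P.mean(0).round(4),np.round(e,3),np.round(d,1))
blobs((hsv[...,0]>100)&(hsv[...,0]<125)&(hsv[...,1]>150)&(hsv[...,2]>120),.022,'blue')
blobs((hsv[...,1]<60)&(hsv[...,2]>150),.03,'white')
a=im[160:225,165:345]; save(cv2.resize(a,None,fx=4.4,fy=4.4,interpolation=cv2.INTER_CUBIC),'crop0.png')
print(onz(t,395/1.5625,299/1.5625,.098), onz(t,478/1.5625,292/1.5625,.06), onz(t,503/1.5625,286/1.5625,.06))
E
```

```text
blue [378. 207.] [ 0.4026 -0.563 ] [0.089 0.07 ] [117.4  24.7]
blue [313. 186.] [ 0.4932 -0.2796] [0.135 0.105] [98.9  6.8]
white [488. 186.] [ 0.5032 -1.052 ] [0.075 0.059] [ 91.1 175. ]
white [191. 190.] [0.4634 0.2588] [0.104 0.134] [179.   86.6]
white [408. 182.] [ 0.5189 -0.6988] [0.069 0.064] [135.   43.3]
white [254. 187.] [ 0.4809 -0.0174] [0.134 0.119] [160.1  68.8]
white [502. 166.] [ 0.5952 -1.1217] [0.076 0.06 ] [ 91.1 174.6]
[ 0.44911753 -0.01471114  0.098     ] [ 0.48004517 -0.24410409  0.06      ] [ 0.4984051  -0.31368874  0.06      ]
```

View pics/crop0.png

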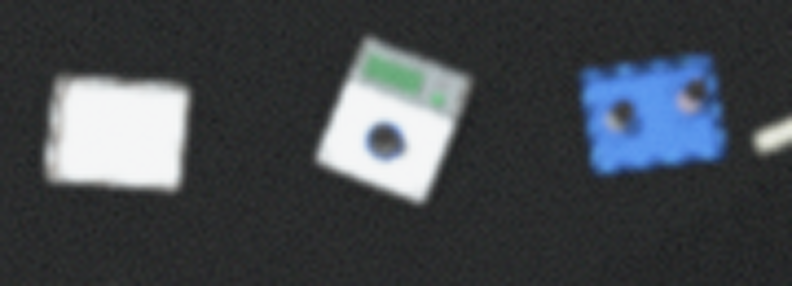

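Crop: the right vial in the blue tray (690,97) looks pink, the left one (617,117) yellowish. The white tray (118,133) is empty, and the blank is in the collar at (385,140). I'll move over the blue tray for a close check.

Call:
arm_command:
  moves:
    - {"slide": [2.4, 4, 0.5], "rot": [0, 0, -0.14]}
    - {"slide": [2.4, 4, 0.5], "rot": [0, 0, -0.14]}
    - {"slide": [2.4, 4, 0.5], "rot": [0, 0, -0.14]}
    - {"slide": [2.4, 4, 0.5], "rot": [0, 0, -0.14]}
    - {"slide": [2.4, 4, 0.5], "rot": [0, 0, -0.14]}
  claw: -0.15

```text
clock: 0.6
tcp_pos: [0.4143, -0.3787, 0.2614]
ee_rot: [-180.0, 0.0, -13.3]
wrist_force: [0.6, -0.3, -0.8]
gripper_width: 0.638
grasp_force: 0.0
```

Call:
arm_command:
  moves:
    - {"slide": [2, 2.2, 0.5], "rot": [0, 0, -0.12]}
    - {"slide": [2, 2.2, 0.5]}
    - {"slide": [0, 0, 0]}
    - {"slide": [0, 0, 0]}

```text
schema error: expected keys slide, rot
```

```bash
python3 - <<'E'
from h import *
import pickle
w=cap('wrist'); pickle.dump(w,open('w1.pkl','wb'))
print(w['xyz'],w['orientation'],w['mtx'][0]); s=sensors.get_state(); print(s['tcp_pos'],s['ee_rot'],s['gripper_width'])
save(w['pixels'],'w1.png')
E
```

```text
[ 0.49105553 -0.39716592  0.41001761] [ 1.63455705e+02 -1.02845081e-02 -1.03341739e+02] [295.80015161   0.         249.94536655]
[ 0.41999831 -0.371129    0.26241414] [-1.79791666e+02 -1.21995811e-01 -1.37133291e+01] 0.6118185826138028
```

View pics/w1.png

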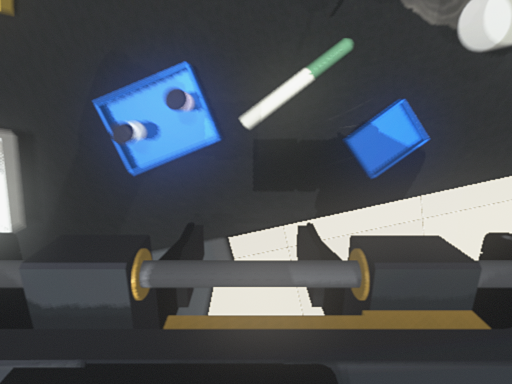

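Wrist view: large blue tray with two vials at (125,132) and (180,98), small blue tray at (388,138). On to the reader; I'll check the vial colours numerically.

Call:
arm_command:
  moves:
    - {"slide": [0.2, 4.8, 0], "rot": [0, 0, -0.11]}
    - {"slide": [0.2, 4.8, 0], "rot": [0, 0, 0]}
    - {"slide": [0.2, 4.8, 0], "rot": [0, 0, 0]}
    - {"slide": [0.2, 4.8, 0], "rot": [0, 0, 0]}
    - {"slide": [0.2, 4.8, 0], "rot": [0, 0, 0]}

```text
clock: 1.15
tcp_pos: [0.4232, -0.1389, 0.2612]
ee_rot: [180.0, 0.0, -19.3]
wrist_force: [1.9, -0.3, 0.7]
gripper_width: 0.57
grasp_force: 0.0
```

Call:
arm_command:
  moves:
    - {"slide": [0, 4, 0], "rot": [0, 0, 0]}
    - {"slide": [0, 3, 0], "rot": [0, 0, 0]}
    - {"slide": [0, 0, 0], "rot": [0, 0, 0]}
    - {"slide": [0, 0, 0], "rot": [0, 0, 0]}
    - {"slide": [0, 0, 0], "rot": [0, 0, 0]}

```text
clock: 1.65
tcp_pos: [0.4235, -0.0718, 0.2612]
ee_rot: [180.0, 0.0, -19.4]
wrist_force: [-0.2, -0.1, 0.2]
gripper_width: 0.575
grasp_force: 0.0
```

```bash
python3 - <<'E'
from h import *
import pickle
w=pickle.load(open('w1.pkl','rb'))
save(cv2.resize(w['pixels'][50:190,80:240],None,fx=2.5,fy=2.5),'x.png')
w2=cap('wrist'); pickle.dump(w2,open('w2.pkl','wb'))
print(w2['xyz'],w2['orientation']); s=sensors.get_state(); print(s['tcp_pos'],s['ee_rot'])
a=cv2.resize(w2['pixels'],(560,420)); b=cv2.resize(w['pixels'][80:170,90:210],(240,180),interpolation=cv2.INTER_CUBIC)
c=np.zeros((420,800,3),np.uint8); c[:,:560]=a; c[:180,560:]=b; save(c,'w2.png')
E
```

```text
[ 0.49803977 -0.09808488  0.40990079] [ 1.63460941e+02 -3.84533708e-02 -1.09389094e+02]
[ 0.42355261 -0.07183471  0.26123779] [-1.79998484e+02  2.20882851e-02 -1.93904908e+01]
```

View pics/w2.png

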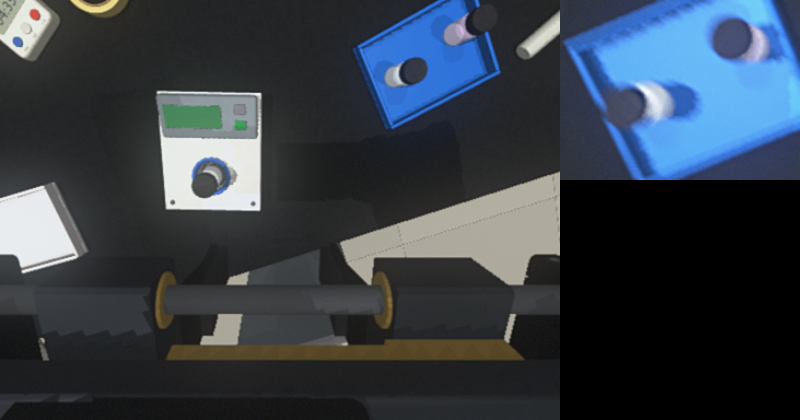

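Picture: blank's cap at (205,185) in the blue collar at (211,176). The white tray is at the left edge. In the blue tray, the vial nearer (470,25) is pink and the one at (405,72) is yellowish-white.

```bash
cat >> h.py <<'E'
def capfind(c,u,v,r,th=75,hull=True):
    """dark cap near pixel: centroid of mask component"""
    im=c['pixels'].astype(int); m=(im.max(2)<th).astype(np.uint8)
    k=np.zeros_like(m); cv2.circle(k,(int(u),int(v)),r,1,-1); m&=k
    m=cv2.morphologyEx(m,cv2.MORPH_OPEN,np.ones((3,3),np.uint8))
    n,l,st,ce=cv2.connectedComponentsWithStats(m); i=1+st[1:,4].argmax()
    return l==i,st[i],ce[i]
E
python3 - <<'E'
from h import *
import pickle
w=pickle.load(open('w2.pkl','rb')); f=512/560
def meas(u,v,r,ztop):
    m,st,ce=capfind(w,u,v,r)
    p=onz(w,*ce,ztop-.005)
    # predicted cap silhouette centroid at p
    th=np.linspace(0,2*np.pi,40); 
    pts=np.array([proj(w,[p[0]+.013*np.cos(a),p[1]+.013*np.sin(a),z]) for z in(ztop,ztop-.014) for a in th],np.float32)
    h=cv2.convexHull(pts); M=cv2.moments(h); hc=np.array([M['m10'],M['m01']])/M['m00']
    p2=onz(w,*(2*ce-hc),ztop-.005); print(st,ce.round(1),cv2.contourArea(h).round(),p.round(4),p2.round(4)); return p2
meas(205*f,185*f,13,.098); meas(413*f,70*f,13,.062); meas(482*f,20*f,16,.062)
im=w['pixels']; hsv=cv2.cvtColor(im,cv2.COLOR_RGB2HSV)
for n,u,v in(('L',392,77),('R',462,34)): print(n,im[int(v*f)-1:int(v*f)+2,int(u*f)-1:int(u*f)+2].reshape(-1,3).mean(0))
blue=(hsv[...,0]>100)&(hsv[...,0]<125)&(hsv[...,1]>130)
m=np.zeros(blue.shape,np.uint8); cv2.circle(m,(int(211*f),int(176*f)),28,1,-1); m&=blue
c,_=cv2.findContours(m,cv2.RETR_EXTERNAL,cv2.CHAIN_APPROX_NONE); P=np.vstack(c)
H=cv2.convexHull(P); e=cv2.minEnclosingCircle(H); 
Q=np.array([onz(w,*q[0],.05)[:2] for q in H]); print('collar',cv2.minEnclosingCircle((Q*1000).astype(np.float32)))
wm=((hsv[...,1]<60)&(hsv[...,2]>110)).astype(np.uint8); wm[:80]=0;wm[200:]=0;wm[:,:140]=0;wm[:,250:]=0
c,_=cv2.findContours(wm,cv2.RETR_EXTERNAL,cv2.CHAIN_APPROX_NONE); b=cv2.boxPoints(cv2.minAreaRect(np.vstack(c)))
print([onz(w,*q,.044)[:2].round(3) for q in b], b.round())
E
```

```text
Traceback (most recent call last):
  File "h.py", line 21, in capfind
    n,l,st,ce=cv2.connectedComponentsWithStats(m); i=1+st[1:,4].argmax()
                                                       ~~~~~~~~~~~~~~~^^
ValueError: attempt to get argmax of an empty sequence
```

```bash
python3 - <<'E'
from h import *
import pickle
w=pickle.load(open('w2.pkl','rb')); im=w['pixels']; print(im.shape,im.dtype,im.min(),im.max()); print(im[155:185:3,172:212:4].max(2)); print(im[169,187],im[64,377],im[18,440],im[200,100])
E
```

```text
(384, 512, 3) uint8 10 254
[[236 217 110  93 179 168 152 133  82 155]
 [236 210 112  82  75 152 203 151  79 150]
 [236 207  79  82  82  68 142 144  79 125]
 [235 152  81  81  80  81  65 173  75 124]
 [236  79  80  79  85  81  71 133  99 134]
 [237  75  81  77  79  79  75 114 104 128]
 [236  94  78  77  78  76  72 140 197 238]
 [234 214  72  77  77  75 183 215 236 239]
 [234 236 185  66  67 121 234 238 235 238]
 [235 234 234 238 241 238 235 235 236 238]]
[74 78 75] [55 58 71] [49 51 55] [43 46 45]
```

```bash
sed -i 's/m=(im.max(2)<th).astype/m=((im.max(2)<th)\&(np.ptp(im,axis=2)<28)).astype/; s/th=75/th=97/' h.py
cat >> h.py <<'E'
def meas(w,u,v,r,ztop):
    m,st,ce=capfind(w,u,v,r)
    p=onz(w,*ce,ztop-.005); th=np.linspace(0,2*np.pi,40)
    pts=np.array([proj(w,[p[0]+.013*np.cos(a),p[1]+.013*np.sin(a),z]) for z in(ztop,ztop-.014) for a in th],np.float32)
    h=cv2.convexHull(pts); M=cv2.moments(h); hc=np.array([M['m10'],M['m01']])/M['m00']
    p2=onz(w,*(2*ce-hc),ztop-.005); print(st,ce.round(1),cv2.boundingRect(h),cv2.contourArea(h),p2.round(4)); return p2
E
python3 - <<'E'
from h import *
import pickle
w=pickle.load(open('w2.pkl','rb')); f=512/560
meas(w,205*f,185*f,16,.098); meas(w,413*f,70*f,16,.062); meas(w,482*f,20*f,18,.062)
im=w['pixels']; hsv=cv2.cvtColor(im,cv2.COLOR_RGB2HSV)
for n,u,v in(('L',392,77),('R',462,34)): print(n,im[int(v*f)-1:int(v*f)+2,int(u*f)-1:int(u*f)+2].reshape(-1,3).mean(0))
blue=(hsv[...,0]>100)&(hsv[...,0]<125)&(hsv[...,1]>110)
m=np.zeros(blue.shape,np.uint8); cv2.circle(m,(int(211*f),int(176*f)),28,1,-1); m&=blue
c,_=cv2.findContours(m,cv2.RETR_EXTERNAL,cv2.CHAIN_APPROX_NONE); H=cv2.convexHull(np.vstack(c))
Q=np.array([onz(w,*q[0],.05)[:2] for q in H]); print('collar',cv2.minEnclosingCircle((Q*1000).astype(np.float32)))
wm=((hsv[...,1]<60)&(hsv[...,2]>110)).astype(np.uint8); wm[:80]=0;wm[200:]=0;wm[:,:140]=0;wm[:,250:]=0
c,_=cv2.findContours(wm,cv2.RETR_EXTERNAL,cv2.CHAIN_APPROX_NONE); b=cv2.boxPoints(cv2.minAreaRect(np.vstack(c)))
print([onz(w,*q,.044)[:2].round(3) for q in b], b.round())
E
```

```text
[176 158  23  23 415] [186.7 168.7] (173, 155, 27, 27) 520.7334565746132 [ 0.4567 -0.0104  0.093 ]
[367  53  23  23 408] [378.3  64. ] (363, 50, 30, 28) 598.6876164220157 [ 0.4907 -0.2463  0.057 ]
[426   1  32  32 768] [442.1  17.7] (424, 2, 34, 32) 749.8827271187292 [ 0.5129 -0.3202  0.057 ]
L [155.11111111 162.11111111 170.77777778]
R [186.11111111 171.44444444 203.44444444]
collar ((457.6928405761719, -9.436161041259766), 21.17616844177246)
[array([0.561, 0.011]), array([ 0.525, -0.093]), array([ 0.4  , -0.048]), array([0.441, 0.068])] [[143.  83.]
 [238.  83.]
 [238. 192.]
 [143. 192.]]
```

Pink vial is the one at R (0.513,-0.320): it reads reddish, while L reads neutral. The blank's axis and the collar agree at (0.457,-0.010), with collar radius about 21 mm against 22.5 expected. Going for the blank.

Call:
arm_command:
  moves:
    - {"slide": [1.7, 3.1, 0], "rot": [0, 0, 0]}
    - {"slide": [1.65, 3.1, -2], "rot": [0, 0, 0]}
    - {"slide": [0, 0, -4], "rot": [0, 0, 0]}
    - {"slide": [0, 0, -4], "rot": [0, 0, 0]}
    - {"slide": [0, 0, -2.5], "rot": [0, 0, 0]}
  force: 15

```text
clock: 2.2
tcp_pos: [0.4559, -0.0095, 0.1335]
ee_rot: [180.0, 0.2, -19.4]
wrist_force: [0.4, -0.3, 0.1]
gripper_width: 0.575
grasp_force: 0.0
```

Call:
arm_command:
  moves:
    - {"slide": [0, 0, -2], "rot": [0, 0, 0]}
    - {"slide": [0, 0, -2], "rot": [0, 0, 0]}
    - {"slide": [0, 0, -1], "rot": [0, 0, 0]}
    - {"slide": [0, 0, 0], "rot": [0, 0, 0]}
    - {"slide": [0, 0, 0], "rot": [0, 0, 0]}

```text
clock: 2.7
tcp_pos: [0.4576, -0.009, 0.087]
ee_rot: [-180.0, -0.0, -19.3]
wrist_force: [0.4, -0.4, 0.6]
gripper_width: 0.572
grasp_force: 0.0
```

Call:
arm_command:
  moves:
    - {"slide": [0, 0, 0], "rot": [0, 0, 0]}
    - {"slide": [0, 0, 0], "rot": [0, 0, 0]}
    - {"slide": [0, 0, 0], "rot": [0, 0, 0]}
    - {"slide": [0, 0, 0], "rot": [0, 0, 0]}
    - {"slide": [0, 0, 0], "rot": [0, 0, 0]}
  claw: 1
  force: 15

```text
clock: 3.2
tcp_pos: [0.4574, -0.0085, 0.0867]
ee_rot: [-180.0, -0.0, -19.3]
wrist_force: [0.1, 0.0, 1.2]
gripper_width: 0.272
grasp_force: 15.0
```

Call:
arm_command:
  moves:
    - {"slide": [0, 0, 1], "rot": [0, 0, 0]}
    - {"slide": [0, 0, 2], "rot": [0, 0, 0]}
    - {"slide": [0, 0, 3], "rot": [0, 0, 0]}
    - {"slide": [0, 0, 3], "rot": [0, 0, 0]}
    - {"slide": [0, 0, 0], "rot": [0, 0, 0]}

```text
clock: 3.7
tcp_pos: [0.4595, -0.0084, 0.1809]
ee_rot: [-179.9, -0.4, -19.3]
wrist_force: [0.4, 0.4, -1.1]
gripper_width: 0.27
grasp_force: 15.0
```

```bash
python3 - <<'E'
from h import *
import pickle
s=cap('side'); w=cap('wrist'); pickle.dump((s,w),open('l.pkl','wb')); st=sensors.get_state(); print(st['tcp_pos'],st['gripper_width'],st['grasp_force'],st['wrist_force'])
p=proj(s,st['tcp_pos']); print(p)
u,v=p.astype(int); a=cv2.resize(s['pixels'][v-35:v+45,u-40:u+40],(400,400),interpolation=cv2.INTER_CUBIC)
b=cv2.resize(w['pixels'],(400,300)); c=np.zeros((400,800,3),np.uint8); c[:,:400]=a; c[:300,400:]=b; save(c,'l.png')
E
```

```text
[ 0.45756154 -0.00863457  0.17735447] 0.27148021252533744 15.000205520818497 [-0.50461853  0.1477978  -0.66074148]
[245.58734612 163.21402651]
```

View pics/l.png

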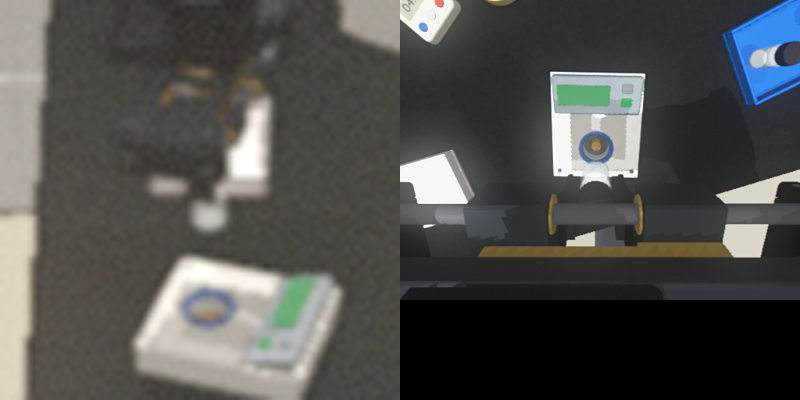

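The blank is held upright; the empty well is at wrist pixel (596,148), with the brass plunger showing. I'll measure the open well and start toward the white tray.

```bash
python3 - <<'E'
from h import *
import pickle
s,w=pickle.load(open('l.pkl','rb')); im=w['pixels']; hsv=cv2.cvtColor(im,cv2.COLOR_RGB2HSV)
k=np.zeros(im.shape[:2],np.uint8); cv2.circle(k,(int(196*1.28),int(147*1.28)),27,1,-1)
m=((hsv[...,0]>100)&(hsv[...,0]<125)&(hsv[...,1]>110)).astype(np.uint8)&k
c,_=cv2.findContours(m,cv2.RETR_EXTERNAL,cv2.CHAIN_APPROX_NONE); c=max(c,key=cv2.contourArea)
H=cv2.convexHull(c); e=cv2.fitEllipse(H); print(e, onz(w,*e[0],.05).round(4))
Q=np.array([onz(w,*q[0],.05)[:2] for q in H]); print(cv2.minEnclosingCircle((Q*1000).astype(np.float32)))
b=((hsv[...,0]>10)&(hsv[...,0]<28)&(hsv[...,1]>90)).astype(np.uint8)&k
M=cv2.moments(b,True); ce=(M['m10']/M['m00'],M['m01']/M['m00']); print('plunger',M['m00'],ce,onz(w,*ce,.04).round(4))
# side view
im=s['pixels']; hs=cv2.cvtColor(im,cv2.COLOR_RGB2HSV); u,v=proj(s,[.457,-.01,.05]).astype(int)
k=np.zeros(im.shape[:2],np.uint8); cv2.circle(k,(u,v),10,1,-1); m=((hs[...,0]>100)&(hs[...,0]<125)&(hs[...,1]>80)).astype(np.uint8)&k
H=cv2.convexHull(np.argwhere(m)[:,::-1].astype(np.int32)); 
print('side',len(H),cv2.boundingRect(H)); e=cv2.fitEllipse(H); print(e,onz(s,*e[0],.049).round(4))
E
```

```text
((250.804931640625, 189.03350830078125), (40.97966766357422, 42.86066436767578), 91.37245178222656) [ 0.4582 -0.0095  0.05  ]
((457.51458740234375, -9.173789978027344), 21.172805786132812)
plunger 122.0 (250.77868852459017, 186.13114754098362) [ 0.4584 -0.0095  0.04  ]Traceback (most recent call last):
  File "<stdin>", line 15, in <module>
TypeError: object of type 'NoneType' has no len()
```

Call:
arm_command:
  moves:
    - {"slide": [0, 4, 0], "rot": [0, 0, 0]}
    - {"slide": [0, 4, 0], "rot": [0, 0, 0]}
    - {"slide": [0, 4, 0], "rot": [0, 0, 0]}
    - {"slide": [0, 4, 0], "rot": [0, 0, 0]}
    - {"slide": [0, 2, 0], "rot": [0, 0, 0]}

```text
clock: 4.3
tcp_pos: [0.4558, 0.1749, 0.1756]
ee_rot: [-180.0, 0.1, -19.1]
wrist_force: [-0.4, -0.9, -0.6]
gripper_width: 0.275
grasp_force: 15.0
```

Call:
arm_command:
  moves:
    - {"slide": [0, 0, 0], "rot": [0, 0, 0]}
    - {"slide": [0, 0, 0], "rot": [0, 0, 0]}

```text
clock: 4.5
tcp_pos: [0.4566, 0.171, 0.1755]
ee_rot: [179.9, 0.1, -19.2]
wrist_force: [0.2, -0.8, -1.1]
gripper_width: 0.272
grasp_force: 15.0
```

```bash
python3 - <<'E'
from h import *
w=cap('wrist'); st=sensors.get_state(); print(st['tcp_pos'])
im=w['pixels']; save(im,'w3.png'); hsv=cv2.cvtColor(im,cv2.COLOR_RGB2HSV)
m=((hsv[...,1]<50)&(hsv[...,2]>120)).astype(np.uint8); m[220:]=0
cs,_=cv2.findContours(m,cv2.RETR_EXTERNAL,cv2.CHAIN_APPROX_NONE)
for c in cs:
    if cv2.contourArea(c)>3000:
        b=cv2.boxPoints(cv2.minAreaRect(c)); print(b.round(),np.array([onz(w,*q,.022)[:2] for q in b]).round(3).tolist(),cv2.boundingRect(c))
E
```

```text
[0.45683747 0.1702072  0.17562055]
[[ 91. 139.]
 [265. 139.]
 [265. 219.]
 [ 91. 219.]] [[0.552, 0.307], [0.494, 0.141], [0.411, 0.169], [0.474, 0.349]] (91, 139, 175, 81)
[[368. 166.]
 [387.   2.]
 [516.  18.]
 [497. 181.]] [[0.432, 0.049], [0.573, -0.0], [0.522, -0.108], [0.371, -0.076]] (368, 13, 144, 156)
```

View pics/w3.png

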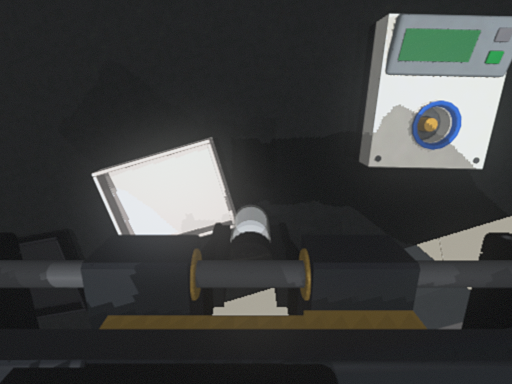

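Well centre (0.458,-0.0095) from collar and plunger together. This picture shows the white tray's far corners at (94,174) and (211,138) and its near-right corner at about (235,222).

```bash
python3 - <<'E'
from h import *
w=cap('wrist')
for q in((94,174),(211,138),(235,222)): print(onz(w,*q,.022).round(4))
a,b=onz(w,94,174,.022),onz(w,211,138,.022); print(np.linalg.norm(a-b)); y=(a-b)/np.linalg.norm(a-b); x=np.array([y[1],-y[0],0]); print('centre',((a+b)/2-.05*x).round(4))
E
```

```text
[0.5189 0.3209 0.022 ]
[0.513  0.1917 0.022 ]
[0.4192 0.2004 0.022 ]
0.1292776208248624
centre [0.466  0.2586 0.022 ]
```

Call:
arm_command:
  moves:
    - {"slide": [0.4, 4.4, 0], "rot": [0, 0, 0]}
    - {"slide": [0.5, 4.4, 0], "rot": [0, 0, 0]}
    - {"slide": [0, 0, -4], "rot": [0, 0, 0]}
    - {"slide": [0, 0, -4], "rot": [0, 0, 0]}
    - {"slide": [0, 0, -2], "rot": [0, 0, 0]}

```text
clock: 5.1
tcp_pos: [0.465, 0.2569, 0.0729]
ee_rot: [179.8, 0.2, -19.4]
wrist_force: [-0.1, 0.0, -1.4]
gripper_width: 0.268
grasp_force: 15.0
```

Call:
arm_command:
  moves:
    - {"slide": [0, 0, -1.5], "rot": [0, 0, 0]}
    - {"slide": [0, 0, -0.5], "rot": [0, 0, 0]}
    - {"slide": [0, 0, 0], "rot": [0, 0, 0]}
    - {"slide": [0, 0, 0], "rot": [0, 0, 0]}
    - {"slide": [0, 0, 0], "rot": [0, 0, 0]}

```text
clock: 5.6
tcp_pos: [0.4669, 0.2595, 0.0574]
ee_rot: [-179.9, -0.1, -19.3]
wrist_force: [1.6, -0.0, -0.5]
gripper_width: 0.27
grasp_force: 15.0
```

Call:
arm_command:
  moves:
    - {"slide": [0, 0, -0.2], "rot": [0, 0, 0]}
    - {"slide": [0, 0, 0], "rot": [0, 0, 0]}

```text
clock: 5.8
tcp_pos: [0.4663, 0.2593, 0.0546]
ee_rot: [-180.0, -0.0, -19.3]
wrist_force: [-0.4, -0.3, -0.8]
gripper_width: 0.269
grasp_force: 15.0
```

Call:
arm_command:
  moves:
    - {"slide": [0, 0, -0.2], "rot": [0, 0, 0]}
    - {"slide": [0, 0, 0], "rot": [0, 0, 0]}
    - {"slide": [0, 0, 0], "rot": [0, 0, 0]}

```text
clock: 6.1
tcp_pos: [0.4661, 0.2594, 0.0523]
ee_rot: [180.0, 0.0, -19.3]
wrist_force: [0.3, -0.2, 0.9]
gripper_width: 0.274
grasp_force: 15.0
```

Call:
arm_command:
  moves:
    - {"slide": [0, 0, -0.2], "rot": [0, 0, 0]}
    - {"slide": [0, 0, 0], "rot": [0, 0, 0]}
    - {"slide": [0, 0, 0], "rot": [0, 0, 0]}

```text
clock: 6.4
tcp_pos: [0.4665, 0.2596, 0.0507]
ee_rot: [-180.0, -0.0, -19.3]
wrist_force: [-1.2, -0.8, 4.2]
gripper_width: 0.269
grasp_force: 15.0
```

Base contact (+4 N) at 0.0507, as predicted. Release partially and lift.

Call:
arm_command:
  moves:
    - {"slide": [0, 0, 0], "rot": [0, 0, 0]}
    - {"slide": [0, 0, 0], "rot": [0, 0, 0]}
    - {"slide": [0, 0, 0], "rot": [0, 0, 0]}
    - {"slide": [0, 0, 0], "rot": [0, 0, 0]}
  claw: -0.15

```text
clock: 6.8
tcp_pos: [0.466, 0.2594, 0.0502]
ee_rot: [180.0, 0.0, -19.3]
wrist_force: [-0.2, 0.3, 0.2]
gripper_width: 0.531
grasp_force: 0.0
```

Call:
arm_command:
  moves:
    - {"slide": [0, 0, 2], "rot": [0, 0, 0]}
    - {"slide": [0, 0, 3], "rot": [0, 0, 0]}
    - {"slide": [0, 0, 4], "rot": [0, 0, 0]}
    - {"slide": [0, 0, 4], "rot": [0, 0, 0]}
    - {"slide": [0, 0, 4], "rot": [0, 0, 0]}

```text
clock: 7.3
tcp_pos: [0.4658, 0.2593, 0.222]
ee_rot: [180.0, 0.0, -19.3]
wrist_force: [1.7, 0.6, 0.3]
gripper_width: 0.571
grasp_force: 0.0
```

Call:
arm_command:
  moves:
    - {"slide": [0, -4, 0], "rot": [0, 0, 0]}
    - {"slide": [0, -4, 0], "rot": [0, 0, 0]}
    - {"slide": [0, -4, 0], "rot": [0, 0, 0]}
    - {"slide": [0, -4, 0], "rot": [0, 0, 0]}
    - {"slide": [0, -2, 0], "rot": [0, 0, 0]}

```text
clock: 7.8
tcp_pos: [0.466, 0.0757, 0.2204]
ee_rot: [180.0, -0.0, -19.5]
wrist_force: [0.5, 0.1, -0.7]
gripper_width: 0.573
grasp_force: 0.0
```

```bash
python3 - <<'E'
from h import *
w=cap('wrist'); print(sensors.get_state()['tcp_pos'])
u,v=proj(w,[.466,.2595,.05]); print(u,v)
try: meas(w,*proj(w,[.466,.2595,.057]),22,.062)
except Exception as e: print(e)
E
```

```text
[0.46620209 0.07350211 0.22033727]
101.2884179896344 229.47432534002414
[ 78 236  34  17 312] [ 93.6 245.4] (79, 231, 30, 27) 537.7261590014677 [0.4521 0.2738 0.057 ]
```

Call:
arm_command:
  moves:
    - {"slide": [0.4, -4.5, 0], "rot": [0, 0, 0]}
    - {"slide": [0.4, -4.5, 0], "rot": [0, 0, 0]}
    - {"slide": [0.4, -4.5, 0], "rot": [0, 0, 0]}
    - {"slide": [0.4, -4.5, 0], "rot": [0, 0, 0]}
    - {"slide": [0.4, -4.5, 0], "rot": [0, 0, 0]}

```text
clock: 8.35
tcp_pos: [0.4861, -0.1471, 0.2205]
ee_rot: [-180.0, -0.0, -19.3]
wrist_force: [0.8, 0.0, -0.2]
gripper_width: 0.577
grasp_force: 0.0
```

Call:
arm_command:
  moves:
    - {"slide": [0.4, -4.5, 0], "rot": [0, 0, 0]}
    - {"slide": [0.4, -4.5, 0], "rot": [0, 0, 0]}
    - {"slide": [0.4, -3.5, 0], "rot": [0, 0, 0]}
    - {"slide": [0, 0, 0], "rot": [0, 0, 0]}
    - {"slide": [0, 0, 0], "rot": [0, 0, 0]}

```text
clock: 8.85
tcp_pos: [0.4981, -0.2708, 0.2199]
ee_rot: [-180.0, 0.1, -19.4]
wrist_force: [-0.5, 1.1, -0.1]
gripper_width: 0.576
grasp_force: 0.0
```

```bash
python3 - <<'E'
from h import *
w=cap('wrist'); s=cap('side'); t=cap('top'); print(sensors.get_state()['tcp_pos'])
q=meas(w,*proj(w,[.513,-.320,.057]),24,.062); meas(w,*proj(w,[.4907,-.2463,.057]),24,.062)
c=np.zeros((600,800,3),np.uint8); c[:384,:512]=w['pixels']
u,v=proj(s,[.466,.259,.03]).astype(int); c[:280,515:795]=cv2.resize(s['pixels'][v-25:v+25,u-25:u+25],(280,280),interpolation=cv2.INTER_CUBIC)
u,v=proj(t,[.466,.259,.03]).astype(int); c[300:580,515:795]=cv2.resize(t['pixels'][v-25:v+25,u-25:u+25],(280,280),interpolation=cv2.INTER_CUBIC)
save(c,'w4.png')
E
```

```text
[ 0.49854272 -0.26897362  0.22039398]
[306 140   7  13  63] [309.4 145.4] (295, 132, 28, 27) 555.5185690093786 [ 0.5122 -0.3422  0.057 ]Traceback (most recent call last):
  File "<stdin>", line 3, in <module>
  File "h.py", line 24, in meas
    m,st,ce=capfind(w,u,v,r)
            ~~~~~~~^^^^^^^^^
  File "h.py", line 21, in capfind
    n,l,st,ce=cv2.connectedComponentsWithStats(m); i=1+st[1:,4].argmax()
                                                       ~~~~~~~~~~~~~~~^^
ValueError: attempt to get argmax of an empty sequence
```

```bash
python3 - <<'E'
from h import *
import h, pickle
w=cap('wrist'); s=cap('side'); t=cap('top'); pickle.dump(w,open('w4.pkl','wb'))
c=np.zeros((600,800,3),np.uint8); c[:384,:512]=w['pixels']
u,v=proj(s,[.466,.259,.03]).astype(int); c[:280,515:795]=cv2.resize(s['pixels'][v-25:v+25,u-25:u+25],(280,280),interpolation=cv2.INTER_CUBIC)
u,v=proj(t,[.466,.259,.03]).astype(int); c[300:580,515:795]=cv2.resize(t['pixels'][v-25:v+25,u-25:u+25],(280,280),interpolation=cv2.INTER_CUBIC)
save(c,'w4.png'); u,v=proj(w,[.513,-.32,.057]).astype(int); print(u,v,w['pixels'][v-14:v+15:4,u-14:u+15:7].tolist())
E
```

```text
290 151 [[[46, 98, 183], [71, 112, 188], [58, 124, 222], [41, 84, 154], [39, 53, 86]], [[135, 154, 203], [124, 122, 144], [51, 55, 78], [53, 105, 193], [53, 113, 210]], [[225, 220, 235], [56, 62, 89], [60, 65, 88], [56, 59, 77], [50, 106, 198]], [[201, 196, 225], [55, 62, 89], [57, 63, 88], [57, 63, 85], [33, 71, 132]], [[135, 145, 177], [57, 63, 89], [56, 62, 87], [57, 62, 84], [42, 90, 166]], [[57, 115, 210], [55, 62, 89], [56, 62, 87], [55, 59, 80], [58, 121, 220]], [[58, 113, 206], [53, 66, 101], [54, 59, 84], [58, 121, 220], [61, 125, 221]], [[56, 117, 215], [55, 112, 205], [56, 115, 207], [59, 125, 221], [58, 122, 220]]]
```

View pics/w4.png

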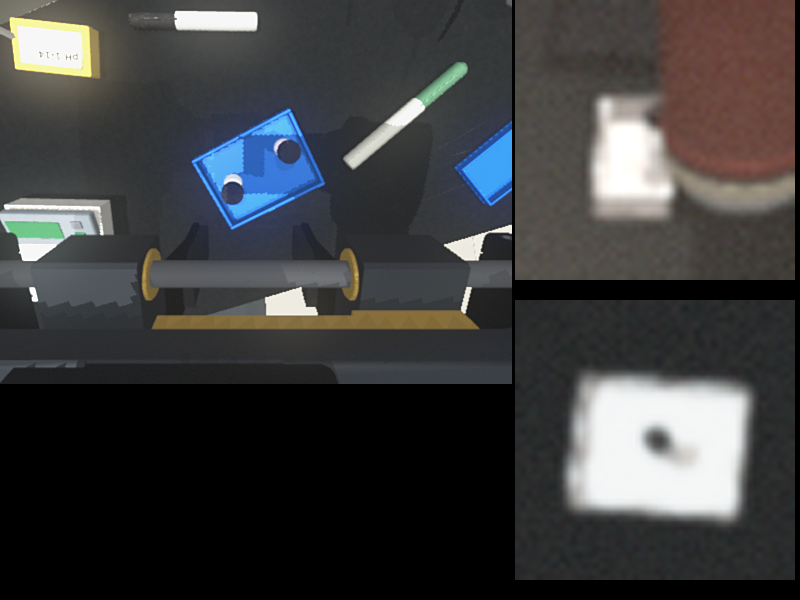

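Pink cap at (288,151), within 2 px of the predicted spot; yellow at (232,189). In the top crop the blank is in the white tray at (657,440), with something pale at (685,457). I'll check that it is standing.

```bash
sed -i 's/axis=2)<28/axis=2)<45/; s/th=97/th=108/' h.py; python3 - <<'E'
from h import *
import pickle
w=pickle.load(open('w4.pkl','rb')); meas(w,288,151,18,.062); meas(w,232,189,15,.062)
t=cap('top'); u0,v0=proj(t,[.466,.259,.03]).astype(int)-25
p=(np.array([657-515,440-300])/5.6)+[u0,v0]; print(p,onz(t,*p,.06),onz(t,*p,.013)); b=(np.array([685-515,457-300])/5.6)+[u0,v0]; print(onz(t,*b,.004),onz(t,*b,.03))
for z in(.004,.03,.062): print(z,(proj(t,[.466,.2595,z])-[u0,v0])*5.6+[515,300])
g=t['pixels'][int(p[1])-5:int(p[1])+9,int(p[0])-5:int(p[0])+12]; print(g.mean(2).astype(int))
E
```

```text
[278 141  22  22 397] [288.5 151.4] (275, 138, 27, 27) 531.9900443404913 [ 0.5142 -0.3178  0.057 ]
[223 185  20  19 277] [231.7 194.6] (219, 181, 25, 27) 499.27808215655386 [ 0.4888 -0.2444  0.057 ]
[191.35714286 189.        ] [0.46096451 0.25354238 0.06      ] [0.46934188 0.26202496 0.013     ]
[0.45756303 0.24050391 0.004     ] [0.4531258  0.23615222 0.03      ]
0.004 [661.8512997  446.17118741]
0.03 [656.29326123 440.37504307]
0.062 [649.22825743 433.00737514]
[[245 245 245 244 244 244 244 245 245 245 245 245 245 245 245 245 245]
 [245 245 244 241 237 236 238 242 244 245 245 245 245 245 245 245 245]
 [245 244 239 224 202 191 207 229 242 244 245 245 245 245 245 245 245]
 [245 242 226 178 135 127 146 198 235 244 245 245 245 245 245 245 245]
 [245 241 215 144  95  84 100 157 219 239 243 244 244 244 245 245 245]
 [245 242 219 155 101  76  84 132 195 226 234 237 240 243 245 245 245]
 [245 244 233 192 139 109 110 142 180 208 217 221 232 242 244 245 245]
 [245 244 242 229 194 164 159 170 183 197 204 213 225 241 244 245 245]
 [245 245 244 242 233 220 211 203 197 201 206 212 228 241 244 245 245]
 [245 245 245 244 243 241 236 230 221 218 219 226 236 243 245 245 245]
 [245 245 245 245 245 244 244 242 239 237 237 239 243 244 245 245 245]
 [245 245 245 245 245 245 245 245 244 244 244 244 244 245 245 245 245]
 [245 245 245 245 245 245 245 245 245 245 245 245 245 245 245 245 245]
 [245 245 245 245 245 245 245 245 245 245 245 245 245 245 245 245 245]]
```

Cap position fits standing (lying would reach 51 mm from the cap; the pale smear reaches about 30 mm and looks like shadow). I'll confirm it from nearer with the pink in hand. Picking pink at (0.514,-0.319).

Call:
arm_command:
  moves:
    - {"slide": [0.75, -2.5, 0], "rot": [0, 0, 0]}
    - {"slide": [0.75, -2.5, 0], "rot": [0, 0, 0]}
    - {"slide": [0, 0, -4], "rot": [0, 0, 0]}
    - {"slide": [0, 0, -4], "rot": [0, 0, 0]}
    - {"slide": [0, 0, -3], "rot": [0, 0, 0]}

```text
clock: 9.7
tcp_pos: [0.5125, -0.3199, 0.1082]
ee_rot: [-180.0, 0.1, -19.3]
wrist_force: [-0.5, 0.0, 0.1]
gripper_width: 0.574
grasp_force: 0.0
```

Call:
arm_command:
  moves:
    - {"slide": [0, 0, -2], "rot": [0, 0, 0]}
    - {"slide": [0, 0, -2], "rot": [0, 0, 0]}
    - {"slide": [0, 0, -2], "rot": [0, 0, 0]}
    - {"slide": [0, 0, 0], "rot": [0, 0, 0]}
    - {"slide": [0, 0, 0], "rot": [0, 0, 0]}

```text
clock: 10.2
tcp_pos: [0.5133, -0.3204, 0.0508]
ee_rot: [-180.0, 0.0, -19.3]
wrist_force: [-0.3, -0.4, -1.0]
gripper_width: 0.577
grasp_force: 0.0
```

Call:
arm_command:
  moves:
    - {"slide": [0, 0, 0], "rot": [0, 0, 0]}
    - {"slide": [0, 0, 0], "rot": [0, 0, 0]}
    - {"slide": [0, 0, 0], "rot": [0, 0, 0]}
    - {"slide": [0, 0, 0], "rot": [0, 0, 0]}
    - {"slide": [0, 0, 0], "rot": [0, 0, 0]}
  claw: 1
  force: 40

```text
clock: 10.7
tcp_pos: [0.5134, -0.3207, 0.0508]
ee_rot: [180.0, -0.0, -19.3]
wrist_force: [0.6, 0.1, 2.2]
gripper_width: 0.274
grasp_force: 40.0
```

Call:
arm_command:
  moves:
    - {"slide": [0, 0, 1], "rot": [0, 0, 0]}
    - {"slide": [0, 0, 3], "rot": [0, 0, 0]}
    - {"slide": [0, 0, 4], "rot": [0, 0, 0]}
    - {"slide": [0, 0, 4], "rot": [0, 0, 0]}
    - {"slide": [0, 0, 4], "rot": [0, 0, 0]}

```text
clock: 11.2
tcp_pos: [0.5129, -0.3205, 0.2128]
ee_rot: [180.0, -0.0, -19.3]
wrist_force: [0.1, -0.7, -0.9]
gripper_width: 0.266
grasp_force: 40.0
```

Call:
arm_command:
  moves:
    - {"slide": [-0.5, 4.6, 0.5], "rot": [0, 0, 0]}
    - {"slide": [-0.5, 4.6, 0.5], "rot": [0, 0, 0]}
    - {"slide": [-0.5, 4.6, 0.5], "rot": [0, 0, 0]}
    - {"slide": [-0.5, 4.6, 0.5], "rot": [0, 0, 0]}
    - {"slide": [-0.5, 4.6, 0.5], "rot": [0, 0, 0]}

```text
clock: 11.7
tcp_pos: [0.4876, -0.0889, 0.2365]
ee_rot: [180.0, -0.1, -19.3]
wrist_force: [0.5, -0.3, 0.3]
gripper_width: 0.275
grasp_force: 40.0
```

Call:
arm_command:
  moves:
    - {"slide": [-0.5, 4.6, 0.5], "rot": [0, 0, 0]}
    - {"slide": [-0.5, 4.6, 0.5], "rot": [0, 0, 0]}
    - {"slide": [-0.5, 4.6, 0.5], "rot": [0, 0, 0]}
    - {"slide": [-0.5, 4.6, 0.5], "rot": [0, 0, 0]}
    - {"slide": [-0.5, 4.6, 0.5], "rot": [0, 0, 0]}

```text
clock: 12.2
tcp_pos: [0.4625, 0.1411, 0.2615]
ee_rot: [-180.0, -0.1, -19.3]
wrist_force: [1.4, -0.9, -0.6]
gripper_width: 0.272
grasp_force: 40.0
```

```bash
python3 - <<'E'
from h import *
import pickle
w=cap('wrist'); s=cap('side'); t=cap('top'); pickle.dump((w,s),open('w5.pkl','wb')); print(sensors.get_state()['tcp_pos'])
print(proj(w,[.466,.2595,.062]),proj(w,[.466,.2595,.004]))
c=np.zeros((384,800,3),np.uint8); c[:384,:512]=w['pixels']
u,v=proj(s,[.466,.259,.03]).astype(int); c[:280,515:795]=cv2.resize(s['pixels'][v-20:v+20,u-20:u+20],(280,280),interpolation=cv2.INTER_CUBIC)
save(c,'w5.png')
E
```

```text
[0.462507   0.1425593  0.26152453]
[158.63147642 201.00188365] [170.65099694 188.28250809]
```

View pics/w5.png

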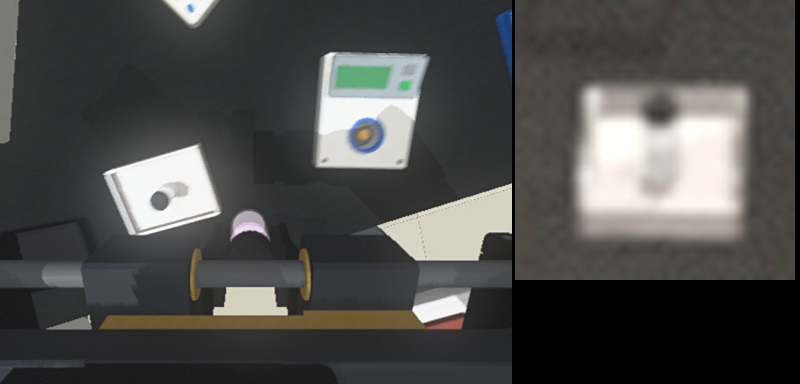

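The blank's cap is at (159,200), where a standing vial projects (158.6,201), and the side crop shows cap above body: it stands. The pink vial is in the fingers at (250,225). Now to the well.

Call:
arm_command:
  moves:
    - {"slide": [-0.15, -4.6, 0], "rot": [0, 0, 0]}
    - {"slide": [-0.1, -4.6, 0], "rot": [0, 0, 0]}
    - {"slide": [-0.1, -4, 0], "rot": [0, 0, 0]}
    - {"slide": [-0.1, -2, -3], "rot": [0, 0, 0]}
    - {"slide": [0, 0, -4], "rot": [0, 0, 0]}

```text
clock: 12.85
tcp_pos: [0.4596, -0.0177, 0.1916]
ee_rot: [-180.0, -0.3, -19.7]
wrist_force: [0.7, 1.1, -0.6]
gripper_width: 0.272
grasp_force: 40.0
```

Call:
arm_command:
  moves:
    - {"slide": [0, 0, -4], "rot": [0, 0, 0]}
    - {"slide": [0, 0, -3], "rot": [0, 0, 0]}
    - {"slide": [0, 0, -1], "rot": [0, 0, 0]}
    - {"slide": [0, 0, 0], "rot": [0, 0, 0]}
    - {"slide": [0, 0, 0], "rot": [0, 0, 0]}

```text
clock: 13.35
tcp_pos: [0.4596, -0.013, 0.1119]
ee_rot: [-180.0, -0.1, -19.3]
wrist_force: [0.1, 0.4, 0.6]
gripper_width: 0.274
grasp_force: 40.0
```

```bash
python3 - <<'E'
from h import *
s=sensors.get_state(); print(s['tcp_pos'],s['ee_rot'],s['wrist_force'])
E
```

```text
[ 0.45959815 -0.01301552  0.11192456] [-1.79970153e+02 -9.82616841e-02 -1.93246238e+01] [0.14989587 0.35239536 0.57416118]
```

Correct by (-1.6, +3.5) mm, then descend in small steps watching the force.

Call:
arm_command:
  moves:
    - {"slide": [-0.15, 0.35, 0], "rot": [0, 0, 0]}
    - {"slide": [0, 0, 0], "rot": [0, 0, 0]}
    - {"slide": [0, 0, -0.7], "rot": [0, 0, 0]}
    - {"slide": [0, 0, 0], "rot": [0, 0, 0]}

```text
clock: 13.75
tcp_pos: [0.4568, -0.0091, 0.1029]
ee_rot: [180.0, 0.0, -19.3]
wrist_force: [0.1, -0.8, -0.1]
gripper_width: 0.271
grasp_force: 40.0
```

Call:
arm_command:
  moves:
    - {"slide": [0, 0, -0.5], "rot": [0, 0, 0]}
    - {"slide": [0, 0, -0.5], "rot": [0, 0, 0]}
    - {"slide": [0, 0, -0.5], "rot": [0, 0, 0]}
    - {"slide": [0, 0, 0], "rot": [0, 0, 0]}
    - {"slide": [0, 0, 0], "rot": [0, 0, 0]}

```text
clock: 14.25
tcp_pos: [0.4571, -0.0091, 0.0882]
ee_rot: [180.0, 0.0, -19.3]
wrist_force: [0.1, -0.3, -0.4]
gripper_width: 0.267
grasp_force: 40.0
```

Call:
arm_command:
  moves:
    - {"slide": [0, 0, -0.5], "rot": [0, 0, 0]}
    - {"slide": [0, 0, 0], "rot": [0, 0, 0]}
    - {"slide": [0, 0, 0], "rot": [0, 0, 0]}

```text
clock: 14.55
tcp_pos: [0.4576, -0.009, 0.0838]
ee_rot: [-180.0, -0.0, -19.3]
wrist_force: [0.2, -0.5, 3.4]
gripper_width: 0.268
grasp_force: 40.0
```

Call:
arm_command:
  moves:
    - {"slide": [0, 0, -0.3], "rot": [0, 0, 0]}
    - {"slide": [0, 0, -0.2], "rot": [0, 0, 0]}
    - {"slide": [0, 0, 0], "rot": [0, 0, 0]}
    - {"slide": [0, 0, 0], "rot": [0, 0, 0]}

```text
clock: 14.95
tcp_pos: [0.4577, -0.009, 0.0788]
ee_rot: [-180.0, -0.1, -19.3]
wrist_force: [-0.5, -0.1, 6.4]
gripper_width: 0.271
grasp_force: 40.0
```

Call:
arm_command:
  moves:
    - {"slide": [0, 0, -0.1], "rot": [0, 0, 0]}
    - {"slide": [0, 0, -0.1], "rot": [0, 0, 0]}
    - {"slide": [0, 0, 0], "rot": [0, 0, 0]}
    - {"slide": [0, 0, 0], "rot": [0, 0, 0]}

```text
clock: 15.35
tcp_pos: [0.4577, -0.009, 0.0769]
ee_rot: [-180.0, -0.1, -19.3]
wrist_force: [-0.5, 0.4, 7.3]
gripper_width: 0.273
grasp_force: 40.0
```

Call:
arm_command:
  moves:
    - {"slide": [0, 0, -0.05], "rot": [0, 0, 0]}
    - {"slide": [0, 0, 0], "rot": [0, 0, 0]}
    - {"slide": [0, 0, 0], "rot": [0, 0, 0]}
    - {"slide": [0, 0, 0], "rot": [0, 0, 0]}

```text
clock: 15.75
tcp_pos: [0.4578, -0.0091, 0.0767]
ee_rot: [-180.0, -0.1, -19.3]
wrist_force: [-1.7, -0.0, 8.9]
gripper_width: 0.269
grasp_force: 40.0
```

Call:
arm_command:
  moves:
    - {"slide": [0, 0, -0.03], "rot": [0, 0, 0]}
    - {"slide": [0, 0, 0], "rot": [0, 0, 0]}
    - {"slide": [0, 0, 0], "rot": [0, 0, 0]}
    - {"slide": [0, 0, 0], "rot": [0, 0, 0]}

```text
clock: 16.15
tcp_pos: [0.458, -0.0091, 0.0766]
ee_rot: [-180.0, -0.1, -19.3]
wrist_force: [-1.7, 0.3, 12.4]
gripper_width: 0.27
grasp_force: 40.0
```

Call:
arm_command:
  moves:
    - {"slide": [0, 0, -0.03], "rot": [0, 0, 0]}
    - {"slide": [0, 0, 0], "rot": [0, 0, 0]}
    - {"slide": [0, 0, 0], "rot": [0, 0, 0]}
    - {"slide": [0, 0, 0], "rot": [0, 0, 0]}
    - {"slide": [0, 0, 0], "rot": [0, 0, 0]}

```text
clock: 16.65
tcp_pos: [0.4582, -0.0091, 0.0766]
ee_rot: [-180.0, -0.1, -19.3]
wrist_force: [-1.9, 0.6, 15.8]
gripper_width: 0.272
grasp_force: 40.0
```

```bash
python3 - <<'E'
from h import *
for i in range(6):
    cap('wrist'); s=sensors.get_state(); print(s['clock'],s['tcp_pos'].round(4),s['wrist_force'].round(1))
E
```

```text
16.7 [ 0.4581 -0.0091  0.0765] [-1.6 -0.6 15.4]
16.75 [ 0.4582 -0.0091  0.0765] [-2.6 -0.6 14.4]
16.8 [ 0.4581 -0.0091  0.0765] [-2.1  0.4 16. ]
16.85 [ 0.4581 -0.009   0.0765] [-1.9 -0.2 14.8]
16.9 [ 0.4581 -0.0091  0.0765] [-1.9  0.9 14.6]
16.95 [ 0.4581 -0.0091  0.0765] [-2.4 -0.4 15.1]
```

Steady push of about 15 N on the hard stop, at the expected height (0.0766). Signing off.

```bash
python3 -c "
from station import workorder; print(workorder.sign_off())"
```

```text
the job is handed in; nothing more can be done
None
```

I handed the job in with the blank standing in the white tray and the pink vial held on the hard stop at a steady push of about 15 N; the yellow vial was left in the blue tray, though I took no picture of it after lifting the pink one out.

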